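# Square a bar blank in the laser marking jig and clamp it

### The arm

A 7-joint arm with a two-finger parallel gripper is mounted at the origin on a cart in front of the work surface, level with it; the furniture and walls round the work are solid. World frame = base frame: x ahead of the robot, y to its left, z up, the work surface at z = 0. Lengths are in mm, angles in rad, forces in N, time in s.
With the tool pointing down it reaches from about 400 to 850 mm from the base axis. Payload 10.4 kg.
Tool frame: the origin (TCP) lies midway between the tips of the shut fingers; the grasp point (between the pads) lies 19 mm behind it; z points along the fingers, y is the line along which they close (so a half turn about z gives the same grasp; the last joint's range is limited). The gripper opens to 87 mm and grips with 3 to 60 N. Pads are 19 mm wide; open, the fingers measure 117 mm over their backs; the gripper's body (75 mm by 190 mm) begins 51 mm behind the grasp point.
Start: joints at [1.149, 0.332, -0.065, 1.46, 0.022, 1.35, -0.088], TCP at [242.719, -575.968, 222.576] pointing down, gripper open.
Joint ranges: [-2.6, 2.6], [-0.5, 2.12], [-1.47, 1.34], [0.16, 2.42], [-1.27, 4.41], [0.06, 2.06], [-2.6, 2.6]. Speed limits (rad/s): [2.22, 2.22, 2.79, 2.79, 3.14, 3.14, 3.14].

### API

Orientations are given as [roll, pitch, yaw] about the fixed x, y, z axes, in that order (R = Rz(yaw) Ry(pitch) Rx(roll)).
In Python, from bench import arm gives the robot as it stands.
- The arm moves only by the shell command python3 -m jog 'ROWS' [OPENING] [FORCE]. ROWS is JSON, a list of rows, each an object of numbers: "dx", "dy", "dz": the shift along the world's x, y, z in m; "roll": the turn about the world's z in rad. In form: [{"dx": .., "dy": .., "dz": .., "roll": ..}, ...]. A call has 1 to 20 rows; each row is the pose to reach, as a shift and turn from the pose commanded when the call began; what a row does not reach only later rows make up. A row lasts 1/10 s, in which the tool goes at most 50 mm and 8.59 degrees, less where a joint would pass 70% of its speed; a pose out of reach is approached as far as the arm can. A call with a gripper value outside its range is refused whole. OPENING is the finger opening in m, from 0 to 0.087, set as the call begins (- or left out, the last holds). The fingers move at their own pace and stop on an object; FORCE is the grip in N (left out, the last holds). Time passes only in rows, so rows that repeat a pose let the fingers close. It gives the time, the measured TCP pose, the force, the opening and the grip force at its end, in the units of the state.
- arm.get_obs(): the state, without advancing time (a new reading comes with each control period).
- arm.grab_frame(name): name is "scene" or "top" or "wrist"; returns a dict with "color" (400x640x3 uint8, blue, green, red), "K" (3x3 intrinsics, pixels), "R" (3x3) and "t" (3): a world point X has camera coordinates R X + t; the wrist camera has in their place "tool_from_camera" (4x4, takes a point from camera to tool coordinates, whose origin is the TCP and whose axes are the flange's). Camera axes: x right, y down, z forward; pixel columns grow to the right and rows downward; lengths in mm; the calibration is good to about 2 mm. A picture is of the moment at which its call begins: read the wrist's pose just before it. There is no depth.
- arm.job_done(): hands the job in; it is judged then, once.
The state is a dict: "clock": time; "joint_positions": joint angles; "joint_vel": joint speeds; "effort": joint torques, N m; "tcp_pos": TCP position; "orientation": TCP orientation; "wrist_force": force on the tool from outside, world axes, zero at the start; "ft_torque": the same for the moment, N m; "width": finger opening in mm; "gripper_force": force on a finger pad.
Only numpy, scipy, OpenCV 4.12 (cv2) and the standard library are available. Lean on these libraries where they do the work, as an engineer would, in place of code of your own. Each camera call takes 0.05 s, during which the arm holds its last target. There are 200 camera calls.

### The job

Get the black bar ready for marking in the jig: push it near its two ends until it lies flush against both brass pads of the rail and run it along to the end-stop pin, then swing the red-handled clamp down so that it grips the bar, and let go. Push gently: the rail is only lightly nipped and must not be shoved out of its setting. Leave the glue bottle, screwdriver and bush where they are.

Things in the scene. Friction and masses are not known exactly. Their poses are not given: they have to be found in the camera images.
- jig: Fixed aluminium base plate of the marking jig, 170 (x) x 250 (y) x 10 mm thick; origin under its centre, on the desk top; x points from the clamp side across to the rail, y along the rail away from the stop pin, z up. The bar slides on the plate's top, 10 mm above the desk.
- jig_rail (a point): Fixed point of the jig at x = 35, y = 0, z = 20 mm: the middle of the rail's pad line at its mean setting, NOT the real one. The rail is adjustable and its setting is not measured: pad faces stand up to 9 mm nearer or farther along x and the rail may be swivelled up to 0.06 rad, so find it by touch or eye. Thumbscrews hold it by friction: it slips if pushed with about 15 N; 1.5 mm is too much.
- jig_pads (a point): Fixed point at x = 35, y = 60, z = 20 mm: the left (+y) brass pad at the mean setting; the right pad is at y = -60. Pads are 12 mm discs standing 4 mm out of the rail's near face, and the bar must bear on both. The rail is dark steel, 200 long, 18 thick, its top 31 mm above the desk; behind it two black thumbscrews (14 mm wide, tops 29 mm above the desk) at x = 75, y = +-60 mm.
- jig_stop (a point): Axis of the end-stop pin at x = 20, y = -106 mm of the jig, at its top, 28 mm above the desk: steel, 12 mm diameter, fixed, with a low blue block behind it. The bar's -y end face comes to rest on it; the bar's middle is then at y = 0 of the jig.
- bar: Loose black anodised aluminium bar with bright ends, 200 mm long (its y), 30 wide (its x), 16 high, 0.2 to 0.4 kg; origin under its centre, on the plate. It starts on the plate askew (up to 0.13 rad), its middle 20 to 50 mm short of the rail and 10 to 28 mm short of the stop. It slides under about 0.5 to 3 N and stays where it is left.
- bar_left (a point): Point on the bar's far (+x) long side, 60 mm towards +y from its middle, 10 mm above the bar's underside; meets the centre of the left (+y) pad's face when the bar is home.
- bar_right (a point): Point on the bar's far (+x) long side, 60 mm towards -y from its middle, 10 mm above the bar's underside; meets the centre of the right (-y) pad's face when the bar is home.
- clamp (a joint): Angle of the hold-down arm, rad: 0 is fully open (leaning 10 degrees back from upright, to the jig's -x), growing as it swings over towards the rail; at about 1.745 it is level and its rubber foot stands on the bar's top. Stiff hinge (0.35 N m of friction): it stays where it is left and goes on gripping the bar once the handle has been pressed down with about 10 N.
- clamp_pivot (a point): Centre of the clamp's hinge axis (fixed; axis along the jig's y) at x = -56, y = 0, z = 40 mm of the jig. Its post is 40 mm wide (y = -20 to 20), reaches from x = -76 to -40 mm and up to 47 mm above the desk; with the upright arm it bars the way to the middle of the bar's near side.
- clamp_grip (a point): Middle of the arm's red handle, 94 mm out from the hinge axis; moves with the arm. The steel arm is 18 mm wide (y) and 10 mm thick, the handle 23 mm wide, 15 mm thick and reaches from 76 to 112 mm from the axis; the rubber foot, 16 mm across, stands on the rail side of the arm, 78 mm from the axis.
- glue_bottle: Bystander: small white glue bottle lying down, 101 mm long (its y), 28 mm high, beyond the jig; origin under its centre.
- screwdriver: Bystander: small green-handled screwdriver lying down, 130 mm long (its y), 18 mm high, to the left of the jig; origin under its centre.
- bush: Bystander: turned brass-coloured bush, 26 mm diameter, 14 mm high, beyond the jig; origin under its centre.

How it is judged (in metres and radians):
On the way, in this order (a step that is already met when the one before it is completed fails the run):
1. the bar lies flush against both pads of the rail and home at the stop pin, with the clamp still up (horizontal distance between bar_left and rail_c0 below 0.0037 m and horizontal distance between bar_right and rail_c1 below 0.0037 m and y of bar in the frame of jig below 0.0025 m and value of joint clamp below 0.9 rad), for 0.2 s.
2. the clamp is swung down and presses on the bar (value of joint clamp above 1.7 rad and contact force between bar and clamp above 1.5 N), for 0.2 s.
At the end, for the whole second after the job is handed in: The bar lies flat on the plate within 1.5 mm of both brass pads and within 2 mm of the stop pin, at rest, with the clamp arm level and its foot pressing on the bar with more than 1.5 N (all of step 2 and horizontal distance between bar_left and rail_c0 below 0.0037 m and horizontal distance between bar_right and rail_c1 below 0.0037 m and y of bar in the frame of jig below 0.0025 m and angle between bar's own z axis and vertical below 0.05 rad and linear speed of bar below 0.01 m/s); the robot touches nothing.
It fails at once if the rail is shoved more than 1.5 mm out of its setting (distance of any of rail_c0, rail_c1 from where it was at the start of the episode above 0.0015 m).
It fails at once if a bystander (glue bottle, screwdriver, bush) is moved more than 20 mm (distance of any of glue_bottle, screwdriver, bush from where it was at the start of the episode above 0.02 m).
It also fails if it takes over 67 s, if anything falls off the work surface, if the arm or the gripper's body presses on something with over 40 N, if the wrist force passes 120 N, or if a joint passes its speed limit or range.

## Working session

There is one attempt and no reset: what is moved stays moved. The work goes in short steps, Python scripts to look and compute and a shell command to move; the robot and the scene stay as the last step left them, time stands still between calls to the robot, and variables do not carry over. Pictures are saved under pics/ and viewed, at most 10 in all, crops included, and the job is handed in when it is done.

```bash
mkdir -p pics; ls
python3 - <<'E'
from bench import arm
import cv2,json,numpy as np
o=arm.get_obs();print(o)
for n in("top","scene"):
    f=arm.grab_frame(n);cv2.imwrite(f"pics/{n}0.png",f["color"])
    np.savez(f"pics/{n}0.npz",**{k:np.array(v) for k,v in f.items()})
    print(n,f["K"],f["R"],f["t"])
E
```

```text
pics
{'clock': 0.0, 'joint_positions': array([ 1.14936241,  0.33286407, -0.06468286,  1.46097091,  0.02160592,
        1.3498865 , -0.08851279]), 'joint_vel': array([-1.49236988e-04,  4.22194044e-05,  4.58362736e-04,  1.41272137e-03,
        6.61999504e-05, -1.29624172e-03, -1.91103147e-04]), 'effort': array([-2.03424711e-04, -6.23259473e+01,  2.45830603e-02, -3.89897203e+01,
       -6.11802726e-02,  3.96525313e-02,  1.23721584e-04]), 'tcp_pos': array([ 242.54370537, -575.58847998,  221.74464106]), 'orientation': array([-3.14016157e+00,  7.87503460e-05,  3.98827890e-01]), 'wrist_force': array([-0.04747669,  0.31453977,  0.14616491]), 'ft_torque': array([ 0.00258863, -0.01197289,  0.02702057]), 'gripper_force': 0.0, 'width': 87.08399373763478}
top [[389.22821143   0.         314.9056463 ]
 [  0.         389.22821143 198.10170926]
 [  0.           0.           1.        ]] [[-0.02805538 -0.99959563  0.00463359]
 [-0.99134509  0.02722849 -0.1284271 ]
 [ 0.12824901 -0.00819655 -0.99170813]] [ 48.35398407 603.80096072 869.93299798]
scene [[452.95284662   0.         320.10516134]
 [  0.         452.95284662 200.10809627]
 [  0.           0.           1.        ]] [[ 0.75912729 -0.6509375  -0.00247722]
 [-0.43952262 -0.50975944 -0.73957095]
 [ 0.48015167  0.56251728 -0.67307405]] [-435.3777756   365.57369499  600.3197967 ]
```

View pics/top0.png

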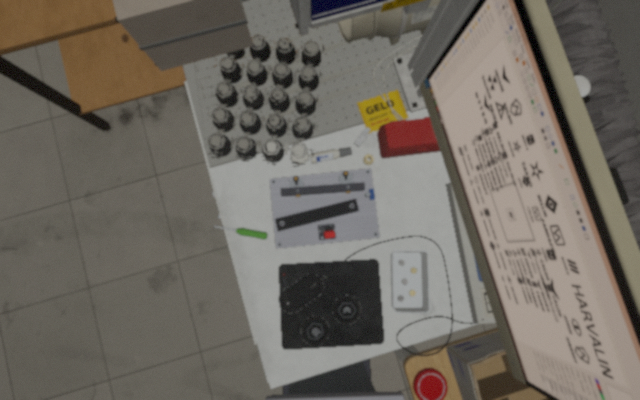

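View pics/scene0.png

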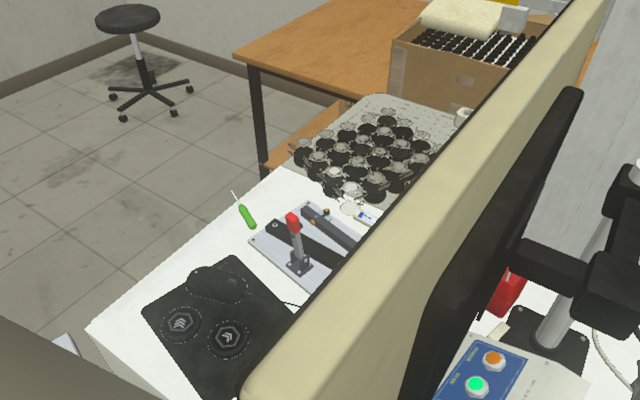

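The top view shows the plate at about (270,178)-(378,245), with the rail at (280,189)-(365,186), the askew bar at (277,222)-(357,206), the pin and blue block at (370,193), and the clamp at (327,232). A tall monitor stands to the right, between the start pose and the jig. I'll zoom in and work out where it is.

```bash
cat > h.py <<'E'
import numpy as np,cv2
from bench import arm
def load(n): return dict(np.load(f"pics/{n}.npz"))
def ray(f,p):
    d=f["R"].T@np.linalg.inv(f["K"])@np.array([p[0],p[1],1.]); return -f["R"].T@f["t"],d/np.linalg.norm(d)
def onz(f,p,z):
    c,d=ray(f,p); return c+d*(z-c[2])/d[2]
def tri(f,p,g,q):
    a,u=ray(f,p);b,v=ray(g,q);s=np.linalg.lstsq(np.c_[u,-v],b-a,rcond=None)[0]
    return (a+u*s[0]+b+v*s[1])/2,np.linalg.norm(a+u*s[0]-b-v*s[1])
def proj(f,X):
    X=np.atleast_2d(X)@f["R"].T+f["t"]; q=X@f["K"].T; return q[:,:2]/q[:,2:]
E
python3 - <<'E'
from h import *
t=load("top0");s=load("scene0")
print("cams",-t["R"].T@t["t"],-s["R"].T@s["t"])
c=t["color"][165:255,260:390];cv2.imwrite("pics/c0.png",cv2.resize(c,None,fx=6,fy=6,interpolation=cv2.INTER_CUBIC))
for p in [(270,178),(377,170),(378,240),(273,247)]:print(onz(t,p,10))
for z in (0,100,300,500):print(z,[onz(t,p,z).round() for p in[(430,82),(493,0),(535,395)]])
w=arm.grab_frame("wrist");cv2.imwrite("pics/w0.png",w["color"]);print(w["tool_from_camera"])
E
```

```text
cams [488.36366562  39.02429478 940.0399797 ] [ 202.9405043  -434.73933907  673.34883311]
[660.74753494 138.78513446  10.        ]
[ 673.43149159 -121.67970988   10.        ]
[ 504.08828791 -115.83205598   10.        ]
[494.56921725 133.88213129  10.        ]
0 [array([ 899., -269.,    0.]), array([1119., -449.,    0.]), array([ 141., -460.,   -0.])]
100 [array([ 855., -236.,  100.]), array([1052., -397.,  100.]), array([ 178., -407.,  100.])]
300 [array([ 768., -171.,  300.]), array([ 918., -293.,  300.]), array([ 252., -301.,  300.])]
500 [array([ 680., -105.,  500.]), array([ 784., -189.,  500.]), array([ 326., -195.,  500.])]
[[-1.18910155e-03 -9.52637123e-01 -3.04107050e-01  8.31842847e+01]
 [ 9.99998540e-01 -1.50602289e-03  8.07588971e-04  3.65778662e-01]
 [-1.22733141e-03 -3.04105646e-01  9.52637523e-01 -1.61875763e+02]
 [ 0.00000000e+00  0.00000000e+00  0.00000000e+00  1.00000000e+00]]
```

View pics/c0.png

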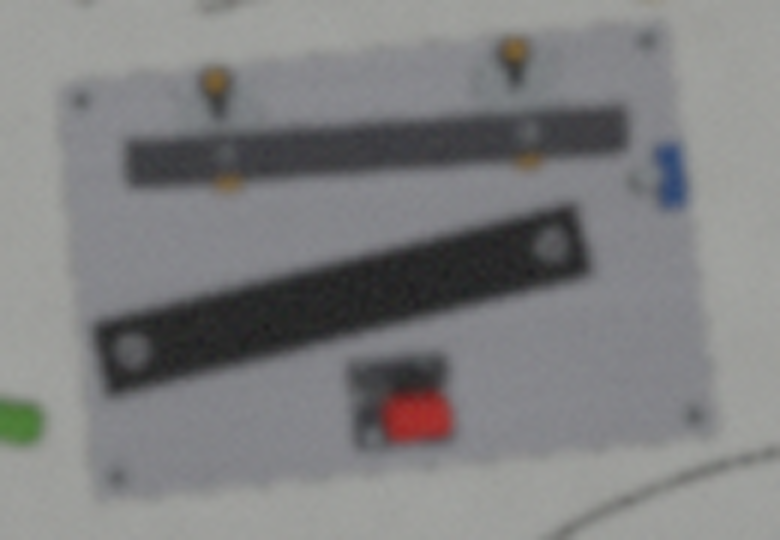

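View pics/w0.png

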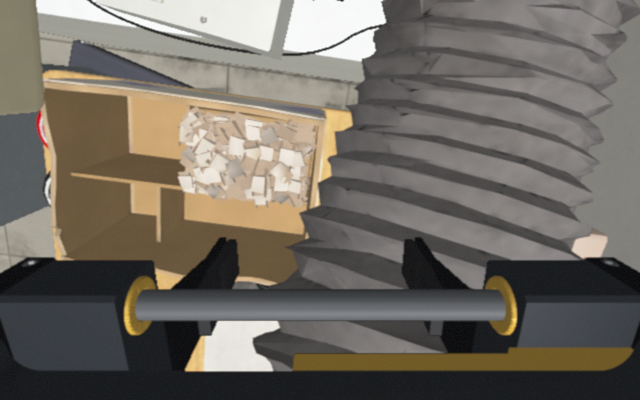

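The crop shows the pads at (229,183) and (530,161), the rail's near face, the bar and the clamp clearly. The wrist view shows the monitor's end at upper left, a hose at right and a box below. Next I'll compute the monitor's heights and fit the jig.

Run:
```python
from h import *
t=load("top0");s=load("scene0")
# monitor hypotheses
for z0 in (100,200,300,400,450):
    a=onz(t,(430,82),z0);b=onz(t,(535,395),z0)
    n=np.array([-(b-a)[1],(b-a)[0],0]);o=[]
    for p in [(240,390),(400,205),(560,25)]:
        c,d=ray(s,p);X=c+d*(n@(a-c))/(n@d);o.append(X.round())
    print(z0,a.round(),b.round(),"top edge",o)
# jig: plate corner features in crop (dot marks) and edges
cr=lambda x,y:(260+(x+.5)/6-.5,165+(y+.5)/6-.5)
cor=[onz(t,cr(*p),10)[:2] for p in [(60,88),(664,22),(714,435),(98,498)]]
J=np.array([[85,125],[85,-125],[-85,-125],[-85,125]],float)
P=np.array(cor);A=J-J.mean(0);B=P-P.mean(0)
th=np.arctan2((A[:,0]*B[:,1]-A[:,1]*B[:,0]).sum(),(A*B).sum())
R=np.array([[np.cos(th),-np.sin(th)],[np.sin(th),np.cos(th)]]);o=P.mean(0)-R@J.mean(0)
print("jig",th,o,"res",(P-(J@R.T+o)).round(1))
inj=lambda x,y,z:((onz(t,cr(x,y),z)[:2]-o)@R).round(1)
print("blue/pin",inj(640,183,28))
print("rail top far/near L,R",inj(126,145,31),inj(128,186,31),inj(626,107,31),inj(628,151,31))
print("pads",inj(229,183,24),inj(530,161,24))
print("bar corners TL,TR,BR,BL",[inj(*p,26) for p in[(97,325),(575,207),(590,270),(108,392)]])
print("red",inj(417,417,130))
```

```text
100 [ 855. -236.  100.] [ 178. -407.  100.] top edge [array([ 216., -397.,  594.]), array([ 275., -383.,  593.]), array([ 442., -340.,  585.])]
200 [ 811. -203.  200.] [ 215. -354.  200.] top edge [array([ 233., -349.,  493.]), array([ 367., -316.,  490.]), array([ 751., -219.,  471.])]
300 [ 768. -171.  300.] [ 252. -301.  300.] top edge [array([ 249., -301.,  391.]), array([ 460., -248.,  386.]), array([1059.,  -97.,  357.])]
400 [ 724. -138.  400.] [ 289. -248.  400.] top edge [array([ 266., -253.,  289.]), array([ 552., -181.,  283.]), array([1368.,   25.,  243.])]
450 [ 702. -122.  450.] [ 307. -221.  450.] top edge [array([ 274., -229.,  239.]), array([ 598., -148.,  231.]), array([1522.,   85.,  186.])]
jig 0.07729481059448627 [584.96564208  10.95682362] res [[-2.4 -2.3]
 [-1.2  1.7]
 [ 1.1  2.7]
 [ 2.4 -2. ]]
blue/pin [  17.3 -102.8]
rail top far/near L,R [53.1 97.1] [36.8 97.9] [  47.6 -100.5] [ 30.1 -99.2]
pads [34.8 58.5] [ 31.1 -61.1]
bar corners TL,TR,BR,BL [array([-15.9, 115.5]), array([ 10.8, -76.4]), array([-14.7, -79.3]), array([-42.5, 113.6])]
red [-68.1  -0.7]
```

```bash
python3 -m jog '[{"dz":0.03},{"dz":0.07},{"dz":0.11},{"dz":0.15},{"dz":0.19},{"dz":0.22},{"dz":0.22}]' 0 10
python3 - <<'E'
from h import *
o=arm.get_obs();print(o["tcp_pos"],o["joint_positions"])
w=arm.grab_frame("wrist");s=arm.grab_frame("scene")
cv2.imwrite("pics/m1.png",cv2.resize(np.hstack([w["color"],s["color"]]),(800,250)))
from scipy.spatial.transform import Rotation as Ro
T=np.linalg.inv(w["tool_from_camera"])
for tcp,ori in (((242.5,-575.6,221.7),o["orientation"]),(o["tcp_pos"],o["orientation"])):
  Rw=Ro.from_euler("xyz",ori).as_matrix()
  for X in [(215,-354,200),(233,-349,493),(190,-370,150),(216,-397,594),(252,-301,300)]:
    c=T[:3,:3]@(Rw.T@(np.array(X)-tcp))+T[:3,3];q=w["K"]@c;print(X,(q[:2]/q[2]).round(),c[2].round())
E
```

```text
[ 242.58504107 -575.67107265  221.9399119 ] [ 1.14938405  0.33272257 -0.0646908   1.46074704  0.02157787  1.34992848
 -0.08850023]
(215, -354, 200) [-84. 134.] 182.0
(233, -349, 493) [1025.   74.] -103.0
(190, -370, 150) [ 19. 167.] 238.0
(216, -397, 594) [637.  16.] -189.0
(252, -301, 300) [-899.  -75.] 70.0
(215, -354, 200) [-84. 134.] 182.0
(233, -349, 493) [1027.   74.] -103.0
(190, -370, 150) [ 19. 167.] 239.0
(216, -397, 594) [637.  16.] -189.0
(252, -301, 300) [-895.  -74.] 70.0invalid input at $[0]: expected keys dx, dy, dz, roll
```

View pics/m1.png

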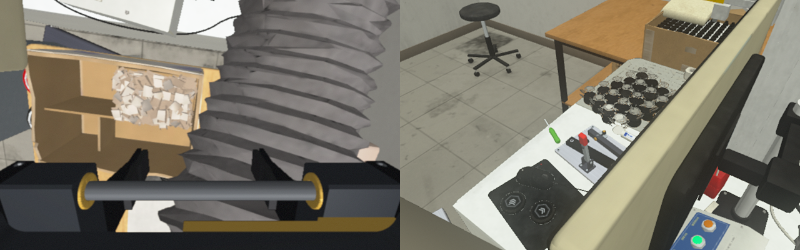

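The move was refused because every row needs all four keys. The picture is unchanged: the monitor's end is at the left of the wrist view and the hose at the right.

```bash
python3 -m jog '[{"dx":0,"dy":0,"dz":0.03,"roll":0},{"dx":0,"dy":0,"dz":0.07,"roll":0},{"dx":0,"dy":0,"dz":0.11,"roll":0},{"dx":0,"dy":0,"dz":0.15,"roll":0},{"dx":0,"dy":0,"dz":0.19,"roll":0},{"dx":0,"dy":0,"dz":0.22,"roll":0},{"dx":0,"dy":0,"dz":0.22,"roll":0}]' 0 10
python3 - <<'E'
from h import *
o=arm.get_obs();print(o["tcp_pos"],o["joint_positions"])
w=arm.grab_frame("wrist");s=arm.grab_frame("scene")
cv2.imwrite("pics/m2.png",cv2.resize(np.hstack([w["color"],s["color"]]),(800,250)))
E
```

```text
clock: 0.95
tcp_pos: [243.0, -576.5, 447.3]
orientation: [3.135, -0.001, 0.399]
wrist_force: [-0.1, -0.7, -1.0]
width: 39.1
gripper_force: 0.0
[ 243.03164583 -576.52801828  447.27112074] [ 1.13033861  0.33210409 -0.04757097  0.99745558  0.01602851  1.80549581
 -0.08287256]
```

View pics/m2.png

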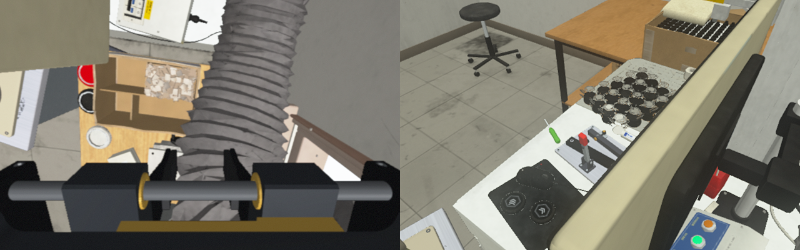

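The wrist view now shows the monitor's near lower corner at about (173,104) in full-size pixels, against (40,110) before. I'll triangulate it.

Run:
```python
from h import *
from scipy.spatial.transform import Rotation as Ro
w=arm.grab_frame("wrist");T=w["tool_from_camera"]
def wr(tcp,ori,p):
    Rw=Ro.from_euler("xyz",ori).as_matrix();M=np.eye(4);M[:3,:3]=Rw;M[:3,3]=tcp;C=np.linalg.inv(M@T)
    return dict(K=w["K"],R=C[:3,:3],t=C[:3,3])
a=wr((242.58,-575.67,221.9),(-3.1402,0,.3988),0);b=wr((243,-576.5,447.3),(3.135,-.001,.399),0)
print(tri(a,(40,110),b,(173,104)))
for f,p in((a,(40,110)),(b,(173,104)),(b,(5,106))):
    c,d=ray(f,p);print(c.round(),d.round(3))
print(b["K"])
```

```text
(array([ 231.59236423, -376.21498381,  147.10857196]), np.float64(4.951190279105779))
[ 319. -544.  384.] [-0.283  0.557 -0.781]
[ 319. -544.  609.] [-0.18   0.333 -0.926]
[ 319. -544.  609.] [-0.287  0.595 -0.75 ]
[[340.79655744   0.         320.01512438]
 [  0.         340.79655744 197.59267562]
 [  0.           0.           1.        ]]
```

```bash
python3 -m jog '[{"dx":-0.008,"dy":0.02,"dz":0.025,"roll":0},{"dx":-0.02,"dy":0.05,"dz":0.045,"roll":0},{"dx":-0.034,"dy":0.08,"dz":0.065,"roll":0},{"dx":-0.049,"dy":0.116,"dz":0.085,"roll":0},{"dx":-0.063,"dy":0.15,"dz":0.093,"roll":0},{"dx":-0.077,"dy":0.183,"dz":0.1,"roll":0},{"dx":-0.092,"dy":0.218,"dz":0.105,"roll":0},{"dx":-0.107,"dy":0.254,"dz":0.108,"roll":0},{"dx":-0.107,"dy":0.254,"dz":0.108,"roll":0},{"dx":-0.107,"dy":0.254,"dz":0.108,"roll":0}]'; python3 -c "
from bench import arm;print(arm.get_obs()['joint_positions'])"
```

```text
clock: 2.1
tcp_pos: [135.5, -321.6, 550.1]
orientation: [3.141, 0.0, 0.399]
wrist_force: [0.4, -0.7, 0.0]
width: 0.5
gripper_force: 0.0
[ 1.1433731  -0.21688596 -0.07451827  1.35461745 -0.01743091  2.0029304
 -0.10882017]
```

```bash
python3 -m jog '[{"dx":0.041,"dy":0.02,"dz":0,"roll":0.13},{"dx":0.079,"dy":0.046,"dz":0,"roll":0.26},{"dx":0.113,"dy":0.076,"dz":0,"roll":0.39},{"dx":0.143,"dy":0.11,"dz":0,"roll":0.52},{"dx":0.168,"dy":0.148,"dz":0,"roll":0.65},{"dx":0.188,"dy":0.189,"dz":0,"roll":0.78},{"dx":0.202,"dy":0.232,"dz":0,"roll":0.91},{"dx":0.211,"dy":0.277,"dz":0,"roll":1.04},{"dx":0.214,"dy":0.322,"dz":0,"roll":1.17},{"dx":0.216,"dy":0.35,"dz":0,"roll":1.249},{"dx":0.216,"dy":0.35,"dz":0,"roll":1.249}]'
python3 - <<'E'
from h import *
print(arm.get_obs()['joint_positions'])
t=arm.grab_frame("top");cv2.imwrite("pics/t2.png",t["color"][100:330,200:500])
E
```

```text
clock: 3.2
tcp_pos: [352.2, 31.4, 549.8]
orientation: [-3.14, -0.001, 1.657]
wrist_force: [-0.8, -0.8, -0.4]
width: 0.5
gripper_force: 0.0
[ 0.67395462 -0.22609531 -0.64429794  1.32115015 -0.14976364  1.99944576
  0.06573841]
```

View pics/t2.png

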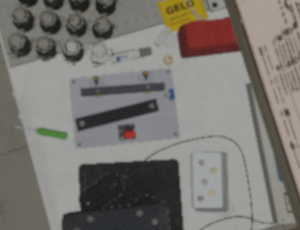

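The arm is clear, on the near side of the jig, and nothing has moved. Next I'll descend behind the bar's left end.

```bash
python3 -m jog '[{"dx":0.03,"dy":0.015,"dz":-0.02,"roll":-0.009},{"dx":0.065,"dy":0.03,"dz":-0.045,"roll":-0.009},{"dx":0.1,"dy":0.045,"dz":-0.07,"roll":-0.009},{"dx":0.13,"dy":0.06,"dz":-0.1,"roll":-0.009},{"dx":0.151,"dy":0.069,"dz":-0.135,"roll":-0.009},{"dx":0.151,"dy":0.069,"dz":-0.18,"roll":-0.009},{"dx":0.151,"dy":0.069,"dz":-0.225,"roll":-0.009},{"dx":0.151,"dy":0.069,"dz":-0.27,"roll":-0.009},{"dx":0.151,"dy":0.069,"dz":-0.315,"roll":-0.009},{"dx":0.151,"dy":0.069,"dz":-0.36,"roll":-0.009},{"dx":0.151,"dy":0.069,"dz":-0.4,"roll":-0.009},{"dx":0.151,"dy":0.069,"dz":-0.4,"roll":-0.009},{"dx":0.151,"dy":0.069,"dz":-0.4,"roll":-0.009}]'
python3 - <<'E'
from h import *
o=arm.get_obs();print(o['joint_positions'],o["wrist_force"])
t=arm.grab_frame("wrist");cv2.imwrite("pics/w3.png",t["color"]);print(o["tcp_pos"],o["orientation"])
np.savez("pics/w3.npz",**{k:np.array(v) for k,v in t.items()})
E
```

```text
clock: 4.55
tcp_pos: [502.8, 96.3, 150.5]
orientation: [-3.14, -0.001, 1.637]
wrist_force: [0.7, 0.6, 1.2]
width: 0.1
gripper_force: 0.0
[ 0.51090574  0.24442687 -0.88024342  1.81143702  0.20140099  1.18145553
 -0.36570457] [0.71137787 0.55239924 1.15593725]
[502.77543534  96.26087662 150.53192148] [-3.13962945e+00 -9.94964947e-04  1.63721784e+00]
```

View pics/w3.png

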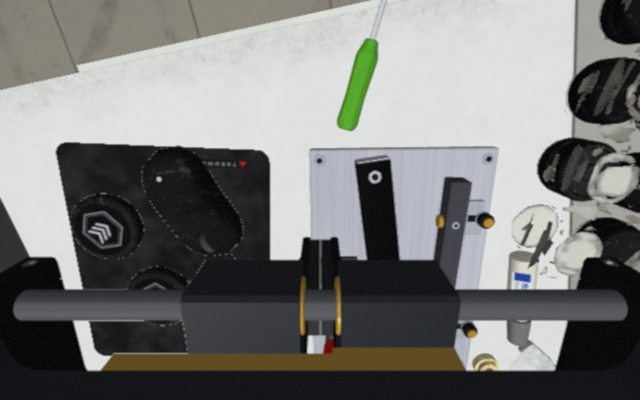

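The wrist view shows the plate's +y corners at (310,149) and (497,148), the bar's +y end at (357,163)-(388,157), the left pad at (439,221) and the rail end at (444,180)-(471,182).

```bash
cat >> h.py <<'E'
from scipy.spatial.transform import Rotation as Ro
def wcam(w,tcp,ori):
    M=np.eye(4);M[:3,:3]=Ro.from_euler("xyz",ori).as_matrix();M[:3,3]=tcp;C=np.linalg.inv(M@w["tool_from_camera"])
    return dict(K=w["K"],R=C[:3,:3],t=C[:3,3],color=w["color"])
E
python3 - <<'E'
from h import *
f=wcam(load("w3"),[502.775,96.26,150.53],[-3.1396,-.001,1.6372])
a=onz(f,(310,149),10);b=onz(f,(497,148),10);print(a,b,np.linalg.norm(b-a))
th=np.arctan2((b-a)[1],(b-a)[0]);R=np.array([[np.cos(th),-np.sin(th)],[np.sin(th),np.cos(th)]])
o=(a+b)[:2]/2-R@[0,125];print(th,o)
th2=.0773;R2=np.array([[np.cos(th2),-np.sin(th2)],[np.sin(th2),np.cos(th2)]]);o2=np.array([584.97,10.96])
for n,p,z in [("barTL",(357,163),26),("barTR",(388,157),26),("barR240",(398,262),26),("pad",(437,221),20),("railTL",(444,180),31),("railTR",(471,182),31),("rail near low",(434,262),31),("drv",(346,128),9)]:
    X=onz(f,p,z)[:2];print(n,X.round(1),((X-o)@R).round(1),((X-o2)@R2).round(1))
E
```

```text
[490.77182908 127.67962465  10.        ] [656.7649598  139.45287053  10.        ] 166.41012218606562
0.07080752912272775 [582.61194143   8.87947332]
barTL [531.8 121. ] [-42.7 115.5] [-44.5 113.9]
barTR [557.6 127.9] [-16.5 120.5] [-18.2 118.7]
barR240 [579.5  29.4] [-1.6 20.7] [-4.  18.9]
pad [611.4  70.6] [33.1 59.5] [31.  57.4]
railTL [606.7 112.2] [ 31.3 101.4] [29.5 99.3]
railTR [630. 112.] [54.6 99.5] [52.7 97.3]
rail near low [611.2  34.3] [30.3 23.3] [28.  21.2]
drv [521.2 148. ] [-51.4 143.2] [-53.  141.6]
```

```bash
python3 -m jog '[{"dx":0,"dy":0,"dz":-0.04,"roll":0.005},{"dx":0,"dy":0,"dz":-0.08,"roll":0.007},{"dx":0,"dy":0,"dz":-0.11,"roll":0.007},{"dx":0,"dy":0,"dz":-0.125,"roll":0.007},{"dx":0,"dy":0,"dz":-0.133,"roll":0.007},{"dx":0,"dy":0,"dz":-0.133,"roll":0.007},{"dx":0,"dy":0,"dz":-0.133,"roll":0.007}]'; python3 -m jog '[{"dx":0.004,"dy":0,"dz":0,"roll":0},{"dx":0.008,"dy":0,"dz":0,"roll":0},{"dx":0.012,"dy":0.001,"dz":0,"roll":0},{"dx":0.016,"dy":0.001,"dz":0,"roll":0},{"dx":0.02,"dy":0.0015,"dz":0,"roll":0},{"dx":0.02,"dy":0.0015,"dz":0,"roll":0}]'
```

```text
clock: 5.3
tcp_pos: [504.0, 97.3, 19.2]
orientation: [3.139, -0.0, 1.646]
wrist_force: [0.5, 0.3, -0.9]
width: 0.4
gripper_force: 0.0
clock: 5.9
tcp_pos: [523.3, 98.7, 17.6]
orientation: [3.141, -0.0, 1.646]
wrist_force: [0.0, 0.8, -1.1]
width: 0.3
gripper_force: 0.0
```

```bash
python3 -m jog '[{"dx":0.003,"dy":0,"dz":0,"roll":0},{"dx":0.006,"dy":0,"dz":0,"roll":0},{"dx":0.009,"dy":0.0005,"dz":0,"roll":0},{"dx":0.012,"dy":0.001,"dz":0,"roll":0},{"dx":0.012,"dy":0.001,"dz":0,"roll":0}]'; python3 -m jog '[{"dx":0.003,"dy":0,"dz":0,"roll":0},{"dx":0.006,"dy":0,"dz":0,"roll":0},{"dx":0.009,"dy":0.0005,"dz":0,"roll":0},{"dx":0.009,"dy":0.0005,"dz":0,"roll":0}]'
python3 - <<'E'
from h import *
o=arm.get_obs();w=arm.grab_frame("wrist");t=arm.grab_frame("top")
np.savez("pics/w4.npz",tcp=o["tcp_pos"],ori=o["orientation"],**{k:np.array(v) for k,v in w.items()})
cv2.imwrite("pics/w4.png",w["color"])
E
```

```text
clock: 6.4
tcp_pos: [535.1, 99.6, 17.6]
orientation: [3.141, -0.0, 1.646]
wrist_force: [-0.8, 0.6, 0.7]
width: 0.4
gripper_force: 0.0
clock: 6.8
tcp_pos: [544.3, 100.0, 17.6]
orientation: [3.141, -0.0, 1.646]
wrist_force: [-0.1, 0.1, 0.6]
width: 0.8
gripper_force: 0.0
```

View pics/w4.png

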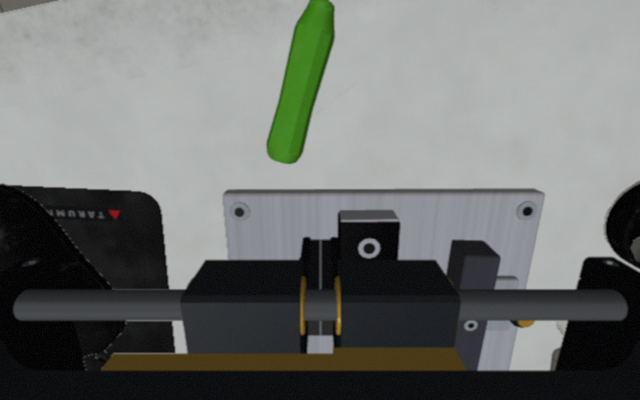

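The view shows the finger against the bar's near side at column 340, the bar's +y end at (340,213)-(398,212), and the plate's corners at (223,191) and (544,191).

Run:
```python
from h import *
d=load("w4");f=wcam(d,d["tcp"],d["ori"])
a=onz(f,(223,191),10)[:2];b=onz(f,(544,191),10)[:2]
th=np.arctan2(*(b-a)[::-1]);R=np.array([[np.cos(th),-np.sin(th)],[np.sin(th),np.cos(th)]]);o=(a+b)/2-R@[0,125]
print(th,o,np.linalg.norm(b-a),"tcp",(d["tcp"][:2]-o)@R)
for n,p,z in [("barTL",(340,213),26),("barTR",(398,212),26),("near",(341,258),26),("far",(399,262),26),("railTL",(450,241),31),("railTR",(484,241),31),("rail near",(447,285),31),("screw",(369,248),26)]:
    print(n,((onz(f,p,z)[:2]-o)@R).round(1))
g=cv2.cvtColor(d["color"],cv2.COLOR_BGR2GRAY).astype(int)
print(g[225,330:410:2],g[255,330:410:2],g[255,440:500:2])
```

```text
0.0731722235822575 [583.12239145  10.34161891] 166.7185892009437 tcp [-32.1864267   92.24943676]
barTL [-23.4 118.8]
barTR [  4.4 119.3]
near [-22.5  94.7]
far [ 6.8 92.5]
railTL [ 29.  106.4]
railTR [ 45.3 106.4]
rail near [30.3 82.3]
screw [ -8.7 100.2]
[149 148 148 142  56   8  18  20  19  17   9  15  11  10  10  15  13  10
  14  12  16   7   7  11   5   5   6   9  10   3   7   3   1   4  11 110
 148 146 146 146] [ 13  12   3   2   1   9  13  19  15  12  11  12  12  11  16  61 127 148
 143 141 144 147 143  85  19   1   2  10   4   2   5   9   5   7 111 148
 147 146 147 147] [149 147 146 146 128  46  25  29  25  27  28  29  26  34  36  34  35  33
  29  32  35  31  34  31  34  31  33  30  30  64]
```

```bash
python3 -m jog '[{"dx":-0.008,"dy":-0.0005,"dz":0,"roll":0},{"dx":-0.008,"dy":-0.0005,"dz":0.03,"roll":0},{"dx":-0.008,"dy":0,"dz":0.045,"roll":0},{"dx":0.005,"dy":0.025,"dz":0.045,"roll":0},{"dx":0.0195,"dy":0.0515,"dz":0.045,"roll":0},{"dx":0.0195,"dy":0.0515,"dz":0.02,"roll":0},{"dx":0.0195,"dy":0.0515,"dz":0,"roll":0},{"dx":0.0195,"dy":0.0515,"dz":0,"roll":0}]'; python3 -m jog '[{"dx":0.0005,"dy":-0.005,"dz":0,"roll":0},{"dx":0.0005,"dy":-0.009,"dz":0,"roll":0},{"dx":0.001,"dy":-0.013,"dz":0,"roll":0},{"dx":0.001,"dy":-0.016,"dz":0,"roll":0},{"dx":0.0015,"dy":-0.019,"dz":0,"roll":0},{"dx":0.0015,"dy":-0.022,"dz":0,"roll":0},{"dx":0.002,"dy":-0.025,"dz":0,"roll":0},{"dx":0.002,"dy":-0.0275,"dz":0,"roll":0},{"dx":0.002,"dy":-0.0275,"dz":0,"roll":0}]'
```

```text
clock: 7.7
tcp_pos: [561.5, 151.0, 15.3]
orientation: [-3.138, 0.001, 1.646]
wrist_force: [-1.2, -0.5, -0.1]
width: 0.4
gripper_force: 0.0
clock: 8.6
tcp_pos: [565.3, 123.5, 17.5]
orientation: [3.142, 0.0, 1.645]
wrist_force: [-0.2, 2.5, 0.5]
width: 0.4
gripper_force: 1.0
```

```bash
python3 -m jog '[{"dx":0,"dy":0.006,"dz":0,"roll":0},{"dx":0,"dy":0.006,"dz":0.04,"roll":0},{"dx":0,"dy":0.006,"dz":0.08,"roll":0},{"dx":0,"dy":0.006,"dz":0.115,"roll":0},{"dx":0.008,"dy":-0.03,"dz":0.115,"roll":0},{"dx":0.014,"dy":-0.075,"dz":0.115,"roll":0},{"dx":0.02,"dy":-0.12,"dz":0.115,"roll":0},{"dx":0.024,"dy":-0.165,"dz":0.115,"roll":0},{"dx":0.024,"dy":-0.198,"dz":0.115,"roll":0},{"dx":0,"dy":-0.2,"dz":0.115,"roll":0},{"dx":-0.018,"dy":-0.201,"dz":0.09,"roll":0},{"dx":-0.018,"dy":-0.201,"dz":0.05,"roll":0},{"dx":-0.018,"dy":-0.201,"dz":0.02,"roll":0},{"dx":-0.018,"dy":-0.201,"dz":0,"roll":0},{"dx":-0.018,"dy":-0.201,"dz":0,"roll":0}]'; python3 -c "
from bench import arm;o=arm.get_obs();print(o['joint_positions'],o['tcp_pos'])"
```

```text
clock: 10.1
tcp_pos: [544.6, -77.0, 14.6]
orientation: [-3.136, -0.001, 1.646]
wrist_force: [-1.5, 0.1, -0.4]
width: 0.4
gripper_force: 0.0
[ 0.65925175  0.49420944 -0.72341718  1.83091842  0.38980567  0.96982524
 -0.15683993] [544.63460682 -77.01540531  14.56089367]
```

```bash
python3 -m jog '[{"dx":0.004,"dy":0,"dz":0,"roll":0},{"dx":0.008,"dy":0.0005,"dz":0,"roll":0},{"dx":0.011,"dy":0.001,"dz":0,"roll":0},{"dx":0.014,"dy":0.001,"dz":0,"roll":0},{"dx":0.017,"dy":0.001,"dz":0,"roll":0},{"dx":0.02,"dy":0.0015,"dz":0,"roll":0},{"dx":0.02,"dy":0.0015,"dz":0,"roll":0}]'
cat >> h.py <<'E'
def dbg():
    o=arm.get_obs();c,s=.9973,.0731;d=o["tcp_pos"][:2]-[583.12,10.34]
    print("jig",(d@np.array([[c,-s],[s,c]])).round(1),"z",o["tcp_pos"][2].round(1),"F",o["wrist_force"].round(2),"T",o["ft_torque"].round(3),"t",o["clock"])
def bar():
    "near/far bar edge + rail edge rows in top view"
    t=arm.grab_frame("top");return t
E
python3 -c "
from h import *
dbg()
t=arm.grab_frame('top')
np.savez('pics/t5.npz',**{k:np.array(v) for k,v in t.items()})
g=t['color'].sum(2)//3
# columns across jig, rows
for c in (280,285,290,345,350,355): print(c,g[176:232,c].tolist())
"
```

```text
clock: 10.8
tcp_pos: [567.7, -75.4, 17.7]
orientation: [3.141, -0.0, 1.646]
wrist_force: [0.1, 0.6, 1.0]
width: 0.7
gripper_force: 0.0
jig [-21.6 -84.4] z 17.7 F [0.09 0.56 0.96] T [ 0.004 -0.088 -0.029] t 10.8
280 [163, 155, 147, 142, 142, 145, 146, 144, 144, 142, 142, 133, 127, 120, 118, 117, 116, 119, 122, 126, 138, 143, 144, 144, 145, 142, 144, 142, 143, 144, 145, 144, 142, 140, 135, 125, 117, 119, 122, 129, 129, 133, 134, 137, 141, 142, 140, 144, 145, 144, 141, 143, 142, 140, 141, 140]
285 [156, 146, 143, 143, 142, 144, 145, 145, 143, 143, 137, 123, 97, 74, 72, 67, 67, 68, 71, 85, 111, 135, 143, 145, 143, 143, 143, 140, 143, 143, 143, 143, 137, 126, 95, 61, 49, 55, 72, 85, 90, 84, 69, 55, 45, 48, 71, 111, 133, 143, 142, 143, 140, 141, 140, 137]
290 [157, 147, 143, 141, 139, 135, 136, 137, 136, 131, 127, 113, 85, 72, 69, 69, 65, 64, 68, 91, 122, 136, 143, 142, 142, 142, 141, 141, 141, 142, 143, 139, 124, 95, 66, 44, 45, 49, 62, 64, 63, 62, 49, 45, 47, 65, 100, 129, 140, 141, 141, 141, 140, 140, 139, 139]
345 [54, 68, 79, 97, 115, 121, 121, 108, 83, 68, 70, 68, 67, 66, 65, 83, 110, 128, 137, 135, 130, 117, 100, 73, 49, 42, 40, 42, 40, 40, 37, 38, 38, 36, 45, 69, 106, 133, 142, 143, 142, 142, 141, 139, 140, 139, 138, 139, 140, 141, 142, 141, 142, 142, 141, 141]
350 [74, 67, 63, 52, 54, 58, 58, 58, 55, 64, 63, 62, 57, 55, 51, 54, 65, 71, 79, 76, 68, 61, 57, 59, 64, 66, 68, 68, 65, 65, 65, 61, 63, 64, 67, 78, 88, 82, 63, 53, 50, 53, 50, 53, 54, 55, 57, 59, 61, 65, 80, 106, 125, 136, 139, 140]
355 [92, 90, 86, 87, 89, 89, 89, 88, 84, 80, 71, 73, 68, 65, 58, 51, 51, 47, 47, 49, 44, 47, 45, 43, 47, 46, 48, 48, 50, 54, 51, 51, 55, 63, 68, 73, 80, 85, 87, 84, 79, 67, 57, 43, 44, 41, 40, 39, 40, 43, 41, 42, 46, 43, 41, 56]
```

```bash
cat >> h.py <<'E'
def toj(X): return (np.asarray(X)[:2]-[583.12,10.34])@np.array([[.9973,-.0731],[.0731,.9973]])
def edges(t,cols):
    "subpixel level crossings per column: rail near, bar far, bar near -> jig xy"
    g=cv2.GaussianBlur(t["color"],(3,3),0).mean(2)
    out=[]
    for c in cols:
        p=g[176:238,c]-100;i=np.flatnonzero(p[:-1]*p[1:]<0);r=176+i+p[i]/(p[i]-p[i+1]);up=p[i+1]>0
        r=r;s=[("up" if u else "dn",round(float(x),1)) for x,u in zip(r,up)]
        rl=[x for x,u in zip(r,up) if u and 185<x<199];bf=[x for x,u in zip(r,up) if not u and rl and x>rl[0]];bn=[x for x,u in zip(r,up) if u and rl and x>rl[0]+8]
        if rl and bf and bn: out.append((c,toj(onz(t,(c,rl[0]),31)),toj(onz(t,(c,bf[0]),26)),toj(onz(t,(c,bn[-1]),26))))
    return out
def look(cols=range(283,362,6)):
    E=edges(arm.grab_frame("top"),cols)
    for e in E:print(e[0],*[x.round(1) for x in e[1:]])
E
python3 -c "
from h import *
for e in edges(load('t5'),range(283,348,6)):print(e[0],*[x.round(1) for x in e[1:]])
for e in edges(load('top0'),range(283,348,6)):print(e[0],*[x.round(1) for x in e[1:]])
"
```

```text
283 [38.1 93.6] [ 3.5 97.1] [-24.7  99.7]
289 [37.1 79.5] [ 5.  82.8] [-26.   85.7]
295 [35.8 65.4] [ 6.  68.5] [-24.4  71.4]
301 [35.8 51.2] [ 7.6 54.1] [-23.2  57.1]
307 [35.7 37. ] [ 8.8 39.8] [-22.1  42.8]
313 [35.4 22.8] [10.1 25.4] [-21.   28.5]
319 [34.7  8.7] [11.3 11. ] [-66.2  19. ]
325 [34.9 -5.6] [12.2 -3.3] [-18.6  -0.1]
331 [ 34.1 -19.7] [ 13.5 -17.8] [-17.6 -14.4]
337 [ 34.1 -34. ] [ 14.7 -32.2] [-16.4 -28.8]
343 [ 33.3 -48.1] [ 16.2 -46.6] [-15.2 -43.1]
283 [37.4 93.7] [-9.9 98.4] [-42.2 101.3]
289 [36.4 79.6] [-7.5 84. ] [-40.  87.]
295 [35.1 65.5] [-5.6 69.6] [-37.9  72.7]
301 [35.1 51.3] [-3.2 55.2] [-36.   58.3]
307 [35.1 37.1] [-1.4 40.8] [-33.9  44. ]
313 [34.9 22.9] [ 0.9 26.3] [-31.4  29.6]
319 [34.2  8.7] [ 2.7 11.9] [-29.4  15.2]
325 [34.3 -5.5] [ 5.  -2.6] [-27.    0.8]
331 [ 33.6 -19.7] [  6.9 -17. ] [-25.1 -13.6]
337 [ 33.4 -33.9] [  9.5 -31.6] [-22.7 -28.1]
343 [ 32.7 -48.1] [ 11.5 -46.1] [-20.7 -42.5]
```

```bash
python3 -m jog '[{"dx":-0.008,"dy":-0.0005,"dz":0,"roll":0},{"dx":-0.008,"dy":0,"dz":0.04,"roll":0},{"dx":-0.008,"dy":0,"dz":0.085,"roll":0},{"dx":0,"dy":0,"dz":0.115,"roll":0},{"dx":0.006,"dy":0.03,"dz":0.115,"roll":0},{"dx":0.006,"dy":0.075,"dz":0.115,"roll":0},{"dx":0,"dy":0.12,"dz":0.115,"roll":0},{"dx":-0.01,"dy":0.16,"dz":0.11,"roll":0},{"dx":-0.038,"dy":0.162,"dz":0.085,"roll":0},{"dx":-0.038,"dy":0.162,"dz":0.045,"roll":0},{"dx":-0.038,"dy":0.162,"dz":0.015,"roll":0},{"dx":-0.038,"dy":0.162,"dz":0,"roll":0},{"dx":-0.038,"dy":0.162,"dz":0,"roll":0}]'; python3 -m jog '[{"dx":0.005,"dy":0,"dz":0,"roll":0},{"dx":0.01,"dy":0.0005,"dz":0,"roll":0},{"dx":0.014,"dy":0.001,"dz":0,"roll":0},{"dx":0.017,"dy":0.001,"dz":0,"roll":0},{"dx":0.02,"dy":0.0015,"dz":0,"roll":0},{"dx":0.023,"dy":0.0015,"dz":0,"roll":0},{"dx":0.026,"dy":0.002,"dz":0,"roll":0},{"dx":0.029,"dy":0.002,"dz":0,"roll":0},{"dx":0.029,"dy":0.002,"dz":0,"roll":0}]'; python3 -c "
from h import *
dbg();look()"
```

```text
clock: 12.15
tcp_pos: [527.8, 86.2, 16.1]
orientation: [-3.139, -0.0, 1.646]
wrist_force: [0.3, 0.6, 0.9]
width: 0.2
gripper_force: 0.0
clock: 13.05
tcp_pos: [558.7, 88.6, 17.6]
orientation: [3.141, -0.0, 1.646]
wrist_force: [0.6, -1.0, -0.1]
width: 0.6
gripper_force: 0.0
jig [-18.7  79.9] z 17.6 F [ 0.57 -1.04 -0.07] T [-0.025 -0.124  0.011] t 13.05
295 [46.9 64.4] [12.5 67.9] [ 7.4 68.4]
313 [40.5 22.3] [19.3 24.5] [-60.4  32.5]
325 [33.8 -5.5] [18.7 -4. ] [-2.8 -1.8]
331 [ 33.  -19.6] [ 18.5 -18.3] [-14.6 -14.8]
337 [ 33.  -33.9] [ 17.5 -32.5] [-15.1 -28.9]
343 [ 32.3 -48. ] [ 16.9 -46.7] [-15.2 -43.1]
349 [ 30.6 -62.1] [ 16.7 -61. ] [-16.2 -57.3]
355 [ 31.6 -76.5] [ 15.6 -75.2] [-16.9 -71.4]
361 [ 31.  -90.7] [ 15.4 -89.5] [-17.  -85.7]
```

```bash
python3 -m jog '[{"dx":0.003,"dy":0,"dz":0,"roll":0},{"dx":0.006,"dy":0.0005,"dz":0,"roll":0},{"dx":0.006,"dy":0.0005,"dz":0,"roll":0}]'; python3 -m jog '[{"dx":-0.008,"dy":-0.0005,"dz":0,"roll":0},{"dx":-0.008,"dy":0,"dz":0.04,"roll":0},{"dx":-0.008,"dy":0,"dz":0.085,"roll":0},{"dx":0,"dy":0,"dz":0.115,"roll":0},{"dx":0.006,"dy":-0.03,"dz":0.115,"roll":0},{"dx":0.01,"dy":-0.075,"dz":0.115,"roll":0},{"dx":0.01,"dy":-0.12,"dz":0.115,"roll":0},{"dx":-0.008,"dy":-0.163,"dz":0.11,"roll":0},{"dx":-0.008,"dy":-0.165,"dz":0.085,"roll":0},{"dx":-0.008,"dy":-0.165,"dz":0.045,"roll":0},{"dx":-0.008,"dy":-0.165,"dz":0.015,"roll":0},{"dx":-0.008,"dy":-0.165,"dz":0,"roll":0},{"dx":-0.008,"dy":-0.165,"dz":0,"roll":0},{"dx":-0.008,"dy":-0.165,"dz":0,"roll":0}]'; python3 -c "
from h import *
dbg();look()"
```

```text
clock: 13.4
tcp_pos: [564.7, 89.0, 17.6]
orientation: [3.141, -0.0, 1.646]
wrist_force: [-0.3, -0.7, 0.7]
width: 0.6
gripper_force: 0.0
clock: 14.8
tcp_pos: [556.9, -75.7, 18.7]
orientation: [3.14, 0.0, 1.646]
wrist_force: [-0.5, 0.5, -0.3]
width: 0.6
gripper_force: 0.0
jig [-32.5 -83.9] z 18.7 F [-0.5   0.49 -0.32] T [-0.009 -0.109 -0.024] t 14.8
283 [38.  93.6] [29.  94.8] [-0.7 97.5]
289 [36.9 79.5] [27.8 80.7] [-2.5 83.5]
295 [35.8 65.4] [26.7 66.5] [-4.1 69.5]
301 [35.7 51.2] [25.3 52.4] [-5.6 55.4]
313 [35.5 22.8] [22.5 24.1] [-7.3 27.1]
319 [34.8  8.7] [22.1  9.9] [-66.4  19. ]
325 [34.9 -5.6] [20.7 -4.2] [-10.2  -1. ]
331 [ 34.1 -19.7] [ 19.3 -18.4] [-11.4 -15.1]
337 [ 34. -34.] [ 17.9 -32.5] [-12.8 -29.2]
343 [ 33.3 -48.1] [ 17.2 -46.7] [-14.3 -43.2]
```

```bash
python3 -m jog '[{"dx":0.004,"dy":0,"dz":0,"roll":0},{"dx":0.007,"dy":0.0005,"dz":0,"roll":0},{"dx":0.01,"dy":0.0005,"dz":0,"roll":0},{"dx":0.012,"dy":0.001,"dz":0,"roll":0},{"dx":0.014,"dy":0.001,"dz":0,"roll":0},{"dx":0.015,"dy":0.001,"dz":0,"roll":0},{"dx":0.015,"dy":0.001,"dz":0,"roll":0}]';  python3 -c "
from h import *
dbg();look()"
```

```text
clock: 15.55
tcp_pos: [571.4, -74.8, 17.5]
orientation: [3.141, -0.0, 1.646]
wrist_force: [-0.3, -0.2, 1.2]
width: 0.4
gripper_force: 0.1
jig [-17.9 -84.1] z 17.5 F [-0.34 -0.15  1.17] T [-0.008 -0.096  0.022] t 15.55
283 [38.  93.6] [26.  95.1] [-4.5 97.9]
289 [37.1 79.5] [25.6 80.9] [-5.5 83.8]
295 [35.8 65.4] [25.3 66.7] [-5.3 69.6]
301 [35.8 51.2] [25.  52.4] [-6.3 55.5]
307 [35.8 37. ] [24.6 38.2] [-5.9 41.2]
313 [35.6 22.8] [24.5 23.9] [-6.6 27.1]
319 [34.8  8.7] [23.9  9.7] [-66.3  19. ]
325 [35.  -5.6] [23.8 -4.6] [-7.3 -1.3]
331 [ 34.1 -19.7] [ 23.1 -18.8] [ -7.3 -15.5]
337 [ 34. -34.] [ 23.3 -33.1] [ -7.9 -29.7]
343 [ 33.3 -48.1] [ 22.6 -47.3] [ -8.1 -43.9]
```

```bash
python3 -m jog '[{"dx":-0.008,"dy":-0.0005,"dz":0,"roll":0},{"dx":-0.008,"dy":0,"dz":0.04,"roll":0},{"dx":-0.008,"dy":0,"dz":0.085,"roll":0},{"dx":0.01,"dy":0,"dz":0.115,"roll":0},{"dx":0.016,"dy":0.04,"dz":0.115,"roll":0},{"dx":0.016,"dy":0.085,"dz":0.115,"roll":0},{"dx":0.016,"dy":0.13,"dz":0.115,"roll":0},{"dx":0.016,"dy":0.175,"dz":0.11,"roll":0},{"dx":0.016,"dy":0.221,"dz":0.085,"roll":0},{"dx":0.016,"dy":0.221,"dz":0.045,"roll":0},{"dx":0.016,"dy":0.221,"dz":0.015,"roll":0},{"dx":0.016,"dy":0.221,"dz":0,"roll":0},{"dx":0.016,"dy":0.221,"dz":0,"roll":0},{"dx":0.016,"dy":0.221,"dz":0,"roll":0}]'; python3 -m jog '[{"dx":0.0005,"dy":-0.006,"dz":0,"roll":0},{"dx":0.001,"dy":-0.012,"dz":0,"roll":0},{"dx":0.0015,"dy":-0.017,"dz":0,"roll":0},{"dx":0.0015,"dy":-0.019,"dz":0,"roll":0},{"dx":0.0015,"dy":-0.021,"dz":0,"roll":0},{"dx":0.0015,"dy":-0.021,"dz":0,"roll":0}]';  python3 -c "
from h import *
dbg();look()"
```

```text
clock: 17.0
tcp_pos: [587.9, 146.0, 18.8]
orientation: [3.14, -0.0, 1.645]
wrist_force: [0.5, 0.7, 0.1]
width: 0.5
gripper_force: 0.0
clock: 17.6
tcp_pos: [588.8, 125.0, 17.7]
orientation: [3.141, -0.0, 1.646]
wrist_force: [-0.5, 0.7, -0.4]
width: 0.5
gripper_force: 0.0
jig [ 14.  113.9] z 17.7 F [-0.52  0.69 -0.41] T [ 0.003 -0.138  0.011] t 17.6
319 [33.7  8.8] [24.8  9.6] [-8.8 13.1]
325 [33.9 -5.5] [24.7 -4.7] [-8.1 -1.2]
331 [ 33.1 -19.6] [ 23.9 -18.9] [ -8.1 -15.4]
337 [ 33.  -33.9] [ 24.1 -33.2] [ -8.6 -29.6]
361 [ 31.1 -90.7] [ 22.9 -90.3] [ -9.9 -86.5]
```

Next, 1 mm steps toward the pin, reading the force.

```bash
for i in 1 2; do python3 -m jog '[{"dx":0,"dy":-0.001,"dz":0,"roll":0},{"dx":0,"dy":-0.002,"dz":0,"roll":0},{"dx":0,"dy":-0.002,"dz":0,"roll":0}]' >/dev/null; python3 -c "
from h import *
dbg()"; done; python3 -m jog '[{"dx":0,"dy":-0.001,"dz":0,"roll":0},{"dx":0,"dy":-0.001,"dz":0,"roll":0}]' >/dev/null; python3 -c "
from h import *
dbg()"
```

```text
jig [ 13.7 112.4] z 17.6 F [-0.85  2.48 -0.39] T [ 0.374 -0.041 -0.037] t 17.95
jig [ 13.6 110.9] z 17.6 F [ 0.02  6.05 -1.22] T [ 1.066  0.022 -0.003] t 18.25
jig [ 13.4 110.7] z 17.6 F [-1.62  5.81 -1.38] T [ 1.664  0.081 -0.117] t 18.45
```

```bash
python3 -m jog '[{"dx":0,"dy":0.01,"dz":0,"roll":0},{"dx":0,"dy":0.012,"dz":0.04,"roll":0},{"dx":0,"dy":0.012,"dz":0.085,"roll":0},{"dx":-0.025,"dy":0,"dz":0.085,"roll":0},{"dx":-0.045,"dy":-0.028,"dz":0.045,"roll":0},{"dx":-0.045,"dy":-0.028,"dz":0.01,"roll":0},{"dx":-0.045,"dy":-0.028,"dz":0,"roll":0},{"dx":-0.045,"dy":-0.028,"dz":0,"roll":0}]' ; python3 -c "
from h import *
dbg();look()
t=arm.grab_frame('top');g=cv2.GaussianBlur(t['color'],(3,3),0).mean(2)
print(g[200:212,350:378:1].round().astype(int).tolist()[::3])"
```

```text
clock: 19.25
tcp_pos: [543.1, 92.3, 16.8]
orientation: [-3.139, -0.0, 1.646]
wrist_force: [0.1, 0.8, 0.2]
width: 0.4
gripper_force: 0.0
jig [-33.9  84.7] z 16.8 F [0.05 0.76 0.16] T [-0.003 -0.068  0.045] t 19.25
289 [57.7 77.6] [46.7 78.9] [33.6 80.1]
301 [48.4 50. ] [34.  51.6] [17.  53.2]
307 [32.3 37.4] [ 7.5 39.9] [ 0.1 40.6]
313 [34.5 22.9] [25.2 23.9] [-19.4  28.4]
319 [33.6  8.8] [24.4  9.7] [-7.8 13. ]
325 [33.8 -5.5] [24.7 -4.7] [-8.4 -1.2]
331 [ 33.1 -19.6] [ 23.9 -18.9] [ -8.2 -15.4]
337 [ 33.  -33.9] [ 24.1 -33.2] [ -8.8 -29.6]
343 [ 32.4 -48. ] [ 23.2 -47.4] [ -8.8 -43.9]
349 [ 30.5 -62.1] [ 23.9 -61.8] [ -9.2 -58.1]
355 [ 31.8 -76.5] [ 22.8 -76. ] [ -9.6 -72.3]
361 [ 31.  -90.7] [ 23.3 -90.4] [ -9.7 -86.5]
[[37, 37, 38, 39, 39, 43, 51, 67, 80, 86, 85, 77, 63, 57, 70, 95, 115, 124, 124, 119, 116, 114, 116, 121, 130, 139, 147, 152], [39, 38, 36, 37, 38, 39, 46, 60, 74, 81, 79, 71, 58, 51, 60, 83, 106, 122, 128, 129, 129, 129, 129, 129, 132, 137, 143, 150], [40, 40, 40, 40, 43, 44, 45, 45, 47, 48, 50, 51, 53, 55, 65, 84, 104, 119, 126, 128, 128, 129, 129, 129, 132, 138, 145, 151], [99, 99, 101, 103, 106, 108, 111, 115, 116, 117, 117, 117, 119, 120, 122, 124, 127, 129, 129, 129, 129, 130, 129, 129, 131, 134, 140, 147]]
```

```bash
python3 -m jog '[{"dx":0.005,"dy":0,"dz":0,"roll":0},{"dx":0.01,"dy":0.0005,"dz":0,"roll":0},{"dx":0.014,"dy":0.001,"dz":0,"roll":0},{"dx":0.017,"dy":0.001,"dz":0,"roll":0},{"dx":0.019,"dy":0.001,"dz":0,"roll":0},{"dx":0.019,"dy":0.001,"dz":0,"roll":0}]' >/dev/null; python3 -c "
from h import *
dbg()"; for i in 1 2 3; do python3 -m jog '[{"dx":0.001,"dy":0,"dz":0,"roll":0},{"dx":0.001,"dy":0,"dz":0,"roll":0}]' >/dev/null; python3 -c "
from h import *
dbg()"; done
```

```text
jig [-14.2  84. ] z 17.6 F [0.43 0.6  0.46] T [-0.007 -0.101 -0.023] t 19.95
jig [-13.6  84. ] z 17.5 F [-2.19 -0.31  0.51] T [ 0.067  0.149 -0.028] t 20.15
jig [-12.4  84. ] z 17.5 F [-1.43  1.45 -0.21] T [ 0.233  0.195 -0.003] t 20.35
jig [-11.2  83.7] z 17.6 F [-1.31  0.66 -0.16] T [0.172 0.13  0.004] t 20.55
```

```bash
for i in 1 2; do python3 -m jog '[{"dx":0.001,"dy":0,"dz":0,"roll":0},{"dx":0.001,"dy":0,"dz":0,"roll":0}]' >/dev/null; python3 -c "
from h import *
dbg()"; done
```

```text
jig [-10.2  83.6] z 17.6 F [-0.62  0.72 -0.51] T [0.192 0.109 0.018] t 20.75
jig [-9.2 83.6] z 17.6 F [-1.39  1.3  -0.35] T [ 0.154  0.1   -0.034] t 20.95
```

```bash
python3 -m jog '[{"dx":0.001,"dy":0,"dz":0,"roll":0},{"dx":0.001,"dy":0,"dz":0,"roll":0}]' >/dev/null; python3 -c "
from h import *
dbg();look()"
```

```text
jig [-8.2 83.5] z 17.6 F [-1.56  0.53  0.6 ] T [0.102 0.122 0.002] t 21.15
301 [57.9 49.1] [36.  51.4] [ 3.6 54.5]
313 [48.2 21.5] [ 7.1 25.7] [-44.2  30.9]
325 [33.9 -5.5] [27.5 -4.9] [ 1.9 -2.3]
331 [ 33.  -19.6] [ 27.4 -19.2] [ -5.4 -15.7]
337 [ 32.9 -33.8] [ 26.6 -33.5] [ -6.2 -29.9]
343 [ 32.3 -48. ] [ 25.5 -47.7] [ -7.2 -44. ]
361 [ 31.1 -90.7] [ 23.4 -90.4] [ -9.4 -86.6]
```

```bash
for i in 1 2 3; do python3 -m jog '[{"dx":0.0007,"dy":0,"dz":0,"roll":0},{"dx":0.0007,"dy":0,"dz":0,"roll":0}]' >/dev/null; python3 -c "
from h import *
dbg()"; done
```

```text
jig [-7.6 83.5] z 17.6 F [-1.43  0.83 -0.29] T [ 0.235  0.157 -0.042] t 21.4
jig [-6.9 83.4] z 17.6 F [-1.84  0.46 -0.87] T [ 0.224  0.184 -0.004] t 21.6
jig [-6.1 83.3] z 17.6 F [-0.96  1.43  0.34] T [0.263 0.114 0.015] t 21.8
```

```bash
python3 -m jog '[{"dx":-0.008,"dy":-0.0005,"dz":0,"roll":0},{"dx":-0.008,"dy":0,"dz":0.04,"roll":0},{"dx":-0.008,"dy":0,"dz":0.085,"roll":0},{"dx":0,"dy":0,"dz":0.115,"roll":0},{"dx":0,"dy":-0.03,"dz":0.115,"roll":0},{"dx":0,"dy":-0.075,"dz":0.115,"roll":0},{"dx":0,"dy":-0.12,"dz":0.115,"roll":0},{"dx":-0.012,"dy":-0.164,"dz":0.11,"roll":0},{"dx":-0.012,"dy":-0.165,"dz":0.085,"roll":0},{"dx":-0.012,"dy":-0.165,"dz":0.045,"roll":0},{"dx":-0.012,"dy":-0.165,"dz":0.015,"roll":0},{"dx":-0.012,"dy":-0.165,"dz":0,"roll":0},{"dx":-0.012,"dy":-0.165,"dz":0,"roll":0}]'>/dev/null;python3 -c "
from h import *
dbg();look()"; python3 -m jog '[{"dx":0.004,"dy":0,"dz":0,"roll":0},{"dx":0.007,"dy":0.0005,"dz":0,"roll":0},{"dx":0.01,"dy":0.001,"dz":0,"roll":0},{"dx":0.011,"dy":0.001,"dz":0,"roll":0},{"dx":0.011,"dy":0.001,"dz":0,"roll":0}]' >/dev/null; python3 -c "
from h import *
dbg()"; for i in 1 2 ; do python3 -m jog '[{"dx":0.001,"dy":0,"dz":0,"roll":0},{"dx":0.001,"dy":0,"dz":0,"roll":0}]' >/dev/null; python3 -c "
from h import *
dbg()"; done
```

```text
jig [-31.6 -80.1] z 16.1 F [-0.76  0.42  0.57] T [-0.037 -0.047  0.003] t 23.1
307 [34.8 37.1] [31.4 37.5] [ 0.  40.6]
313 [35.3 22.9] [29.8 23.4] [-0.8 26.5]
319 [34.2  8.7] [29.5  9.1] [-66.3  19. ]
325 [34.7 -5.6] [28.7 -5.1] [-2.9 -1.8]
331 [ 34.  -19.7] [ 27.4 -19.2] [ -4.  -15.9]
337 [ 34. -34.] [ 26.2 -33.4] [ -4.7 -30.1]
343 [ 33.2 -48.1] [ 25.  -47.6] [ -5.7 -44.2]
jig [-18.9 -80.1] z 17.8 F [-0.25  0.3  -0.57] T [ 0.006 -0.079 -0.014] t 23.65
jig [-18.2 -80.2] z 17.6 F [-0.34 -0.55  0.23] T [-0.03  -0.087 -0.033] t 23.85
jig [-17.2 -80.3] z 17.5 F [0.09 0.47 1.  ] T [-0.052 -0.117 -0.007] t 24.05
```

```bash
for i in 1 2 3 4 ; do python3 -m jog '[{"dx":0.001,"dy":0,"dz":0,"roll":0},{"dx":0.001,"dy":0,"dz":0,"roll":0}]' >/dev/null; python3 -c "
from h import *
dbg()"; done
```

```text
jig [-16.4 -80.3] z 17.5 F [-2.39 -0.59  1.39] T [ 0.004  0.257 -0.056] t 24.25
jig [-15.1 -80.5] z 17.6 F [-0.14  0.22 -1.07] T [-0.086  0.051  0.014] t 24.45
jig [-14.1 -80.5] z 17.5 F [-1.12  0.04 -1.03] T [-0.099 -0.035 -0.001] t 24.65
jig [-13.1 -80.6] z 17.6 F [ 0.07 -0.16  0.43] T [-0.06  -0.033 -0.011] t 24.85
```

```bash
for i in 1 2 ; do python3 -m jog '[{"dx":0.001,"dy":0,"dz":0,"roll":0},{"dx":0.001,"dy":0,"dz":0,"roll":0}]' >/dev/null; python3 -c "
from h import *
dbg()"; done; python3 -c "
from h import *
look()"
```

```text
jig [-12.1 -80.6] z 17.6 F [-0.48  0.21  0.05] T [-0.127 -0.021  0.018] t 25.05
jig [-11.1 -80.7] z 17.6 F [-0.77  0.42  0.25] T [-0.033  0.017 -0.008] t 25.25
283 [37.7 93.6] [31.9 94.6] [ 2.9 97.2]
289 [36.  79.6] [33.1 80.2] [ 1.1 83.2]
307 [34.8 37.1] [31.6 37.5] [ 0.2 40.6]
313 [32.7 23.1] [32.6 23.1] [ 0.  26.4]
319 [33.5  8.8] [31.6  8.9] [-66.7  19. ]
325 [33.4 -5.4] [31.8 -5.4] [-0.5 -2. ]
331 [ 32.9 -19.6] [ 31.6 -19.7] [ -1.2 -16.2]
337 [ 31.4 -33.7] [ 31.7 -34. ] [ -1.1 -30.4]
```

```bash
for i in 1 2 3; do python3 -m jog '[{"dx":0.0005,"dy":0,"dz":0,"roll":0},{"dx":0.0005,"dy":0,"dz":0,"roll":0}]' >/dev/null; python3 -c "
from h import *
dbg()"; done
```

```text
jig [-10.7 -80.7] z 17.6 F [-0.55  0.21  0.46] T [-0.081  0.077 -0.051] t 25.5
jig [-10.2 -80.8] z 17.6 F [-1.    0.19  0.55] T [-0.046  0.097 -0.011] t 25.7
jig [ -9.7 -80.8] z 17.6 F [-0.97 -0.88 -0.84] T [-0.033  0.1    0.025] t 25.9
```

```bash
for i in 1 2 3 4; do python3 -m jog '[{"dx":0.0005,"dy":0,"dz":0,"roll":0},{"dx":0.0005,"dy":0,"dz":0,"roll":0}]' >/dev/null; python3 -c "
from h import *
dbg()"; done
```

```text
jig [ -9.3 -80.8] z 17.6 F [-1.18 -0.29  0.34] T [-0.09   0.222 -0.016] t 26.1
jig [ -9.1 -80.9] z 17.5 F [-4.47 -0.55  3.37] T [-0.065  0.856 -0.039] t 26.3
jig [ -9.  -80.9] z 17.4 F [-5.77 -0.09  5.77] T [-0.092  1.335 -0.025] t 26.5
jig [ -8.9 -80.9] z 17.3 F [-7.43 -0.88  6.53] T [-0.117  1.707  0.013] t 26.7
```

Right pad contact was found at about 7 N. Next is the left end.

```bash
python3 -m jog '[{"dx":-0.008,"dy":-0.0005,"dz":0,"roll":0},{"dx":-0.01,"dy":0,"dz":0.04,"roll":0},{"dx":-0.01,"dy":0,"dz":0.085,"roll":0},{"dx":0,"dy":0,"dz":0.115,"roll":0},{"dx":0,"dy":0.03,"dz":0.115,"roll":0},{"dx":-0.005,"dy":0.075,"dz":0.115,"roll":0},{"dx":-0.01,"dy":0.12,"dz":0.115,"roll":0},{"dx":-0.025,"dy":0.161,"dz":0.11,"roll":0},{"dx":-0.025,"dy":0.1615,"dz":0.085,"roll":0},{"dx":-0.025,"dy":0.1615,"dz":0.045,"roll":0},{"dx":-0.025,"dy":0.1615,"dz":0.015,"roll":0},{"dx":-0.025,"dy":0.1615,"dz":0,"roll":0},{"dx":-0.025,"dy":0.1615,"dz":0,"roll":0}]'>/dev/null;python3 -c "
from h import *
dbg();look()"; python3 -m jog '[{"dx":0.004,"dy":0,"dz":0,"roll":0},{"dx":0.008,"dy":0.0005,"dz":0,"roll":0},{"dx":0.012,"dy":0.001,"dz":0,"roll":0},{"dx":0.013,"dy":0.001,"dz":0,"roll":0},{"dx":0.013,"dy":0.001,"dz":0,"roll":0}]' >/dev/null; python3 -c "
from h import *
dbg()"; for i in 1 2 3; do python3 -m jog '[{"dx":0.0007,"dy":0,"dz":0,"roll":0},{"dx":0.0007,"dy":0,"dz":0,"roll":0}]' >/dev/null; python3 -c "
from h import *
dbg()"; done
```

```text
jig [-21.9  81.9] z 16.1 F [ 0.07 -0.12  0.86] T [ 0.014 -0.101 -0.032] t 28.0
295 [42.5 64.8] [ 9.8 68.1] [-0.1 69.1]
307 [24.2 38.2] [-2.2 40.9] [-47.4  45.3]
313 [34.1 23. ] [ 9.5 25.4] [ 5.5 25.9]
jig [-7.5 82. ] z 17.8 F [ 0.02 -0.05 -0.31] T [-0.044 -0.05  -0.028] t 28.55
jig [-7.2 81.9] z 17.6 F [-0.79 -0.82 -0.2 ] T [ 0.062 -0.048  0.031] t 28.75
jig [-6.7 82. ] z 17.5 F [-1.67  0.08  1.23] T [-0.008  0.252 -0.074] t 28.95
jig [-5.7 81.9] z 17.5 F [-1.48  0.19  0.01] T [0.132 0.273 0.031] t 29.15
```

```bash
for i in 1 2 3 4; do python3 -m jog '[{"dx":0.0005,"dy":0,"dz":0,"roll":0},{"dx":0.0005,"dy":0,"dz":0,"roll":0}]' >/dev/null; python3 -c "
from h import *
dbg()"; done
```

```text
jig [-5.3 81.9] z 17.5 F [-1.35  1.4   1.05] T [0.137 0.288 0.034] t 29.35
jig [-5.1 81.9] z 17.5 F [-5.12 -0.37  4.09] T [ 0.124  0.928 -0.039] t 29.55
jig [-5.1 81.9] z 17.4 F [-5.89  1.47  4.38] T [ 0.023  1.471 -0.014] t 29.75
jig [-5.1 81.9] z 17.4 F [-9.32  0.17  7.28] T [-0.029  1.935 -0.074] t 29.95
```

```bash
python3 -m jog '[{"dx":-0.008,"dy":-0.0005,"dz":0,"roll":0},{"dx":-0.01,"dy":0,"dz":0.035,"roll":0},{"dx":0,"dy":0.025,"dz":0.04,"roll":0},{"dx":0.0197,"dy":0.0466,"dz":0.04,"roll":0},{"dx":0.0197,"dy":0.0466,"dz":0.015,"roll":0},{"dx":0.0197,"dy":0.0466,"dz":0,"roll":0},{"dx":0.0197,"dy":0.0466,"dz":0,"roll":0}]'>/dev/null;python3 -c "
from h import *
dbg();look()"; python3 -m jog '[{"dx":0,"dy":-0.005,"dz":0,"roll":0},{"dx":0.001,"dy":-0.01,"dz":0,"roll":0},{"dx":0.001,"dy":-0.013,"dz":0,"roll":0},{"dx":0.001,"dy":-0.014,"dz":0,"roll":0},{"dx":0.001,"dy":-0.014,"dz":0,"roll":0}]' >/dev/null; python3 -c "
from h import *
dbg()"; for i in 1 2 3; do python3 -m jog '[{"dx":0,"dy":-0.001,"dz":0,"roll":0},{"dx":0,"dy":-0.001,"dz":0,"roll":0}]' >/dev/null; python3 -c "
from h import *
dbg()"; done
```

```text
jig [ 17.5 125.6] z 15.1 F [-0.35 -0.31 -0.04] T [ 0.015 -0.117  0.021] t 30.65
jig [ 19.5 112.3] z 17.9 F [-0.63  0.08 -0.57] T [ 0.004 -0.094  0.05 ] t 31.2
jig [ 19.2 111.9] z 17.6 F [ 0.99  0.99 -0.12] T [ 0.114 -0.09  -0.021] t 31.4
jig [ 19.1 111.3] z 17.7 F [-0.09  3.1   0.92] T [ 0.643 -0.08  -0.03 ] t 31.6
jig [ 19.  111.1] z 17.7 F [-1.04  4.85  0.17] T [ 1.302 -0.059 -0.023] t 31.8
```

```bash
for i in 1 2 3; do python3 -m jog '[{"dx":0,"dy":-0.001,"dz":0,"roll":0},{"dx":0,"dy":-0.001,"dz":0,"roll":0}]' >/dev/null; python3 -c "
from h import *
dbg()"; done
```

```text
jig [ 18.8 111. ] z 17.7 F [-1.01  7.99  0.53] T [ 1.764  0.005 -0.025] t 32.0
jig [ 18.6 110.9] z 17.8 F [-1.69 10.46 -0.57] T [ 2.311  0.098 -0.07 ] t 32.2
jig [ 18.4 110.7] z 17.8 F [-1.16 12.8  -0.16] T [ 2.747  0.22  -0.131] t 32.4
```

```bash
python3 -m jog '[{"dx":0,"dy":0.01,"dz":0,"roll":0},{"dx":0,"dy":0.012,"dz":0.04,"roll":0},{"dx":0,"dy":0.01,"dz":0.085,"roll":0},{"dx":0,"dy":0,"dz":0.115,"roll":0},{"dx":-0.004,"dy":-0.04,"dz":0.115,"roll":0},{"dx":-0.008,"dy":-0.08,"dz":0.115,"roll":0},{"dx":-0.01,"dy":-0.125,"dz":0.115,"roll":0},{"dx":-0.015,"dy":-0.165,"dz":0.115,"roll":0},{"dx":-0.028,"dy":-0.195,"dz":0.095,"roll":0},{"dx":-0.028,"dy":-0.195,"dz":0.05,"roll":0},{"dx":-0.028,"dy":-0.195,"dz":0.015,"roll":0},{"dx":-0.028,"dy":-0.195,"dz":0,"roll":0},{"dx":-0.028,"dy":-0.195,"dz":0,"roll":0},{"dx":-0.028,"dy":-0.195,"dz":0,"roll":0}]'>/dev/null;python3 -c "
from h import *
dbg();look()"; python3 -m jog '[{"dx":0.005,"dy":0,"dz":0,"roll":0},{"dx":0.009,"dy":0.0005,"dz":0,"roll":0},{"dx":0.012,"dy":0.001,"dz":0,"roll":0},{"dx":0.013,"dy":0.001,"dz":0,"roll":0},{"dx":0.013,"dy":0.001,"dz":0,"roll":0}]' >/dev/null; python3 -c "
from h import *
dbg()"; for i in 1 2 3; do python3 -m jog '[{"dx":0.0007,"dy":0,"dz":0,"roll":0},{"dx":0.0007,"dy":0,"dz":0,"roll":0}]' >/dev/null; python3 -c "
from h import *
dbg()"; done
```

```text
jig [-22.4 -85.5] z 18.9 F [0.55 0.68 0.53] T [-0.022 -0.068 -0.017] t 33.8
jig [-10.1 -85.6] z 17.6 F [-0.67  0.49  0.38] T [ 0.003 -0.119  0.026] t 34.35
jig [ -9.8 -85.7] z 17.5 F [-1.01 -0.02  0.77] T [0.076 0.055 0.022] t 34.55
jig [ -9.5 -85.8] z 17.4 F [-4.22  0.37  2.79] T [ 0.002  0.94  -0.005] t 34.75
jig [ -9.1 -86.1] z 17.4 F [-6.83 -0.51  5.55] T [-0.127  1.319 -0.019] t 34.95
```

```bash
python3 -m jog '[{"dx":-0.008,"dy":-0.0005,"dz":0,"roll":0},{"dx":-0.01,"dy":0,"dz":0.04,"roll":0},{"dx":-0.01,"dy":0,"dz":0.085,"roll":0},{"dx":0,"dy":0,"dz":0.115,"roll":0},{"dx":0,"dy":0.03,"dz":0.115,"roll":0},{"dx":-0.005,"dy":0.075,"dz":0.115,"roll":0},{"dx":-0.01,"dy":0.115,"dz":0.115,"roll":0},{"dx":-0.022,"dy":0.147,"dz":0.11,"roll":0},{"dx":-0.022,"dy":0.147,"dz":0.085,"roll":0},{"dx":-0.022,"dy":0.147,"dz":0.045,"roll":0},{"dx":-0.022,"dy":0.147,"dz":0.015,"roll":0},{"dx":-0.022,"dy":0.147,"dz":0,"roll":0},{"dx":-0.022,"dy":0.147,"dz":0,"roll":0}]'>/dev/null;python3 -c "
from h import *
dbg()"; python3 -m jog '[{"dx":0.005,"dy":0,"dz":0,"roll":0},{"dx":0.009,"dy":0.0005,"dz":0,"roll":0},{"dx":0.012,"dy":0.001,"dz":0,"roll":0},{"dx":0.013,"dy":0.001,"dz":0,"roll":0},{"dx":0.013,"dy":0.001,"dz":0,"roll":0}]' >/dev/null; python3 -c "
from h import *
dbg()"; for i in 1 2 3; do python3 -m jog '[{"dx":0.0005,"dy":0,"dz":0,"roll":0},{"dx":0.0005,"dy":0,"dz":0,"roll":0}]' >/dev/null; python3 -c "
from h import *
dbg()"; done
```

```text
jig [-20.5  62.3] z 16.1 F [-0.76 -0.15  0.19] T [-0.003 -0.096  0.075] t 36.25
jig [-5.9 62.5] z 18.0 F [-1.18  0.54  0.29] T [ 0.007 -0.069 -0.047] t 36.75
jig [-5.9 62.4] z 17.6 F [-0.15 -0.47 -0.23] T [-0.012  0.083  0.004] t 36.95
jig [-5.8 62.4] z 17.5 F [-3.65 -0.51  3.99] T [-0.07   0.686 -0.036] t 37.15
jig [-5.7 62.4] z 17.4 F [-6.01 -0.51  3.7 ] T [-0.138  1.248 -0.041] t 37.35
```

The bar is flush on both pads and against the pin. Next is the clamp: go over and come down behind the handle.

```bash
python3 -m jog '[{"dx":-0.008,"dy":-0.0005,"dz":0,"roll":0},{"dx":-0.01,"dy":0,"dz":0.04,"roll":0},{"dx":-0.01,"dy":0,"dz":0.085,"roll":0},{"dx":-0.01,"dy":0,"dz":0.13,"roll":0},{"dx":-0.01,"dy":0,"dz":0.17,"roll":0},{"dx":-0.03,"dy":-0.01,"dz":0.19,"roll":0},{"dx":-0.06,"dy":-0.035,"dz":0.19,"roll":0},{"dx":-0.085,"dy":-0.055,"dz":0.19,"roll":0},{"dx":-0.102,"dy":-0.07,"dz":0.185,"roll":0},{"dx":-0.102,"dy":-0.07,"dz":0.15,"roll":0},{"dx":-0.102,"dy":-0.07,"dz":0.115,"roll":0},{"dx":-0.102,"dy":-0.07,"dz":0.11,"roll":0},{"dx":-0.102,"dy":-0.07,"dz":0.11,"roll":0}]'>/dev/null;python3 -c "
from h import *
dbg();t=arm.grab_frame('scene');cv2.imwrite('pics/s9.png',t['color'][150:350,200:450])
print(arm.get_obs()['joint_positions'])"
```

```text
jig [-112.1    0.2] z 127.5 F [0.03 0.13 1.4 ] T [ 0.059 -0.052  0.006] t 38.65
[ 0.7314148   0.16039026 -0.88220298  1.93253654  0.13792056  1.10948906
 -0.13049212]
```

```bash
python3 -m jog '[{"dx":0.01,"dy":0.0007,"dz":0,"roll":0},{"dx":0.02,"dy":0.0015,"dz":0,"roll":0},{"dx":0.027,"dy":0.002,"dz":0.001,"roll":0},{"dx":0.034,"dy":0.0025,"dz":0.002,"roll":0},{"dx":0.041,"dy":0.003,"dz":0.002,"roll":0},{"dx":0.048,"dy":0.0035,"dz":0.002,"roll":0},{"dx":0.055,"dy":0.004,"dz":0.002,"roll":0},{"dx":0.0625,"dy":0.0046,"dz":0.001,"roll":0},{"dx":0.0625,"dy":0.0046,"dz":0.001,"roll":0}]'>/dev/null;python3 -c "
from h import *
dbg();t=arm.grab_frame('top');m=cv2.inRange(t['color'],(0,0,110),(70,70,255));m[:,:260]=0;m[:,390:]=0;m[:170]=0;m[260:]=0
ys,xs=np.nonzero(m);print(len(xs),xs.mean(),ys.mean(),toj(onz(t,(xs.mean(),ys.mean()),131)))"
```

```text
jig [-48.1   0.2] z 128.3 F [-0.44 -0.31  0.25] T [-0.051 -0.123 -0.002] t 39.6
0 nan nan [nan nan]<string>:4: RuntimeWarning: Mean of empty slice.
  ret = ret.dtype.type(ret / rcount)
```

```bash
python3 -c "
from h import *
for n,c in(('old',load('scene0')['color']),('new',arm.grab_frame('scene')['color'])):
    m=cv2.inRange(c,(0,0,120),(80,80,255));m[:,400:]=0;m[:150]=0;m[300:]=0
    ys,xs=np.nonzero(m);print(n,len(xs),xs.mean() if len(xs) else 0,ys.mean() if len(xs) else 0)
s=load('scene0')
for ph in (-10,15,30): 
    r=94;j=np.array([-56+r*np.sin(np.radians(ph)),0,40+r*np.cos(np.radians(ph))]);print(ph,proj(s,[583.12+.9973*j[0],10.34+.0731*j[0],j[2]]))"
```

```text
old 207 291.19323671497585 223.32367149758454
new 123 307.9674796747967 215.65853658536585
-10 [[289.62897526 224.18416395]]
15 [[307.21660108 213.05275735]]
30 [[316.63188692 210.58626827]]
```

```bash
python3 -m jog '[{"dx":0.006,"dy":0.0005,"dz":-0.001,"roll":0},{"dx":0.0105,"dy":0.0008,"dz":-0.003,"roll":0},{"dx":0.016,"dy":0.0012,"dz":-0.0045,"roll":0},{"dx":0.021,"dy":0.0015,"dz":-0.0066,"roll":0},{"dx":0.0265,"dy":0.002,"dz":-0.009,"roll":0},{"dx":0.032,"dy":0.0024,"dz":-0.0115,"roll":0},{"dx":0.0375,"dy":0.0028,"dz":-0.0143,"roll":0},{"dx":0.043,"dy":0.0032,"dz":-0.0175,"roll":0},{"dx":0.048,"dy":0.0036,"dz":-0.0215,"roll":0},{"dx":0.053,"dy":0.004,"dz":-0.0255,"roll":0},{"dx":0.058,"dy":0.0043,"dz":-0.0295,"roll":0},{"dx":0.0625,"dy":0.0046,"dz":-0.034,"roll":0},{"dx":0.0625,"dy":0.0046,"dz":-0.034,"roll":0}]'>/dev/null;python3 -c "
from h import *
dbg()
c=arm.grab_frame('scene')['color']
m=cv2.inRange(c,(0,0,120),(80,80,255));m[:,400:]=0;m[:150]=0;m[300:]=0
ys,xs=np.nonzero(m);print(len(xs),xs.mean() if len(xs) else 0,ys.mean() if len(xs) else 0)
s=load('scene0')
for ph in (45,60,75,90): 
    r=94;j=np.array([-56+r*np.sin(np.radians(ph)),0,40+r*np.cos(np.radians(ph))]);print(ph,proj(s,[583.12+.9973*j[0],10.34+.0731*j[0],j[2]]))"
```

```text
jig [14.5  0. ] z 94.1 F [-0.01  0.16  0.68] T [-0.026 -0.111  0.008] t 41.0
114 328.219298245614 218.09649122807016
45 [[324.36844146 211.31672187]]
60 [[329.99843891 214.96763366]]
75 [[333.30190404 221.09168694]]
90 [[334.23317836 229.14830462]]
```

```bash
python3 -m jog '[{"dx":0.004,"dy":0.0003,"dz":-0.005,"roll":0},{"dx":0.008,"dy":0.0006,"dz":-0.01,"roll":0},{"dx":0.012,"dy":0.0009,"dz":-0.0155,"roll":0},{"dx":0.0155,"dy":0.0011,"dz":-0.021,"roll":0},{"dx":0.0185,"dy":0.0014,"dz":-0.027,"roll":0},{"dx":0.021,"dy":0.0015,"dz":-0.033,"roll":0},{"dx":0.023,"dy":0.0017,"dz":-0.039,"roll":0},{"dx":0.0245,"dy":0.0018,"dz":-0.044,"roll":0},{"dx":0.0245,"dy":0.0018,"dz":-0.044,"roll":0}]'>/dev/null;python3 -c "
from h import *
dbg()"; for i in 1 2 3; do python3 -m jog '[{"dx":0,"dy":0,"dz":-0.001,"roll":0},{"dx":0,"dy":0,"dz":-0.001,"roll":0}]' >/dev/null; python3 -c "
from h import *
dbg()"; done
```

```text
jig [38.4 -0. ] z 49.8 F [-0.16 -0.1   0.66] T [ 0.027 -0.032 -0.01 ] t 41.95
jig [38.4 -0.1] z 49.7 F [ 1.41 -0.88 -0.59] T [-0.007 -0.112  0.022] t 42.15
jig [38.5 -0. ] z 48.9 F [ 0.35 -0.01  0.59] T [-0.064 -0.247  0.027] t 42.35
jig [38.5 -0.1] z 48.5 F [-2.17  0.07  7.79] T [-0.167  0.522 -0.04 ] t 42.55
```

```bash
for i in 1 2 3; do python3 -m jog '[{"dx":0,"dy":0,"dz":-0.0007,"roll":0},{"dx":0,"dy":0,"dz":-0.0007,"roll":0}]' >/dev/null; python3 -c "
from h import *
dbg()"; done
```

```text
jig [38.6 -0. ] z 48.4 F [-5.41 -0.84 15.39] T [-0.188  1.191  0.042] t 42.75
jig [38.6 -0. ] z 48.3 F [-8.56 -1.74 20.84] T [-0.358  1.793  0.037] t 42.95
jig [38.6 -0. ] z 48.2 F [-11.02  -2.17  26.26] T [-0.516  2.481  0.05 ] t 43.15
```

```bash
python3 -m jog '[{"dx":0,"dy":0,"dz":0.002,"roll":0},{"dx":0,"dy":0,"dz":0.006,"roll":0},{"dx":0,"dy":0,"dz":0.03,"roll":0},{"dx":0,"dy":0,"dz":0.07,"roll":0},{"dx":-0.02,"dy":0,"dz":0.11,"roll":0},{"dx":-0.05,"dy":0,"dz":0.15,"roll":0},{"dx":-0.09,"dy":0.02,"dz":0.18,"roll":0},{"dx":-0.12,"dy":0.04,"dz":0.2,"roll":0},{"dx":-0.15,"dy":0.06,"dz":0.2,"roll":0},{"dx":-0.17,"dy":0.08,"dz":0.2,"roll":0},{"dx":-0.17,"dy":0.08,"dz":0.2,"roll":0},{"dx":-0.17,"dy":0.08,"dz":0.2,"roll":0}]'>/dev/null;python3 -c "
from h import *
dbg();look()
t=arm.grab_frame('top')['color'][165:255,260:390];s=arm.grab_frame('scene')['color'][190:290,240:370]
cv2.imwrite('pics/fin.png',np.vstack([cv2.resize(t,(390,270),interpolation=2),cv2.resize(s,(390,300),interpolation=2)]))"
```

```text
jig [-125.5   92.1] z 245.6 F [-0.48 -0.15  0.61] T [-0.067 -0.106  0.045] t 44.35
```

View pics/fin.png

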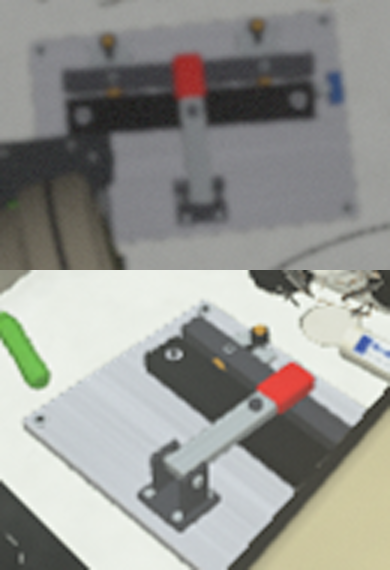

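The final view shows the bar parallel to the rail and touching both pads at (113,92) and (264,80), its -y end at the pin near (318,100), and the clamp down with its foot on the bar. The arm is clear.

```bash
python3 -c "
from bench import arm
print(arm.job_done())"
```

```text
the job is handed in; nothing more can be done
None
```

The job is handed in at about 44 s: the bar sits flush on both brass pads and against the stop pin with the clamp down on it, the arm is clear and the bystanders were left alone, but the hand-in gave no verdict.

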